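# Set up the cookbook stand and hold it for the book

### The arm

A 6-joint arm with a two-finger parallel gripper is mounted at the origin on a cart in front of the work surface, level with it; the furniture and walls round the work are solid. World frame = base frame: x ahead of the robot, y to its left, z up, the work surface at z = 0. Lengths are in mm, angles in rad, forces in N, time in s.
With the tool pointing down it reaches from about 350 to 875 mm from the base axis. Payload 4.2 kg.
Tool frame: the origin (TCP) lies between the finger pads, 19 mm behind the fingertips; this is the grasp point; z points along the fingers, y is the line along which they close (so a half turn about z gives the same grasp; the last joint's range is limited). The gripper opens to 85 mm and grips with 20 to 120 N. Pads are 22 mm wide; open, the fingers measure 114 mm over their backs; the gripper's body (76 mm by 85 mm) begins 54 mm behind the grasp point. The pads swing forward as they close: fully open they stand 13 mm farther back than shut.
Start: joints at [1.53, 0.385, 0.008, 0, -1.194, -0.259], TCP at [184.548, 597.111, 250.012] pointing down, gripper open.
Joint ranges: [-3.14, 3.14], [-1.21, 2.06], [-1.07, 1.41], [-3.16, 2.05], [-2.99, -0.16], [-3.1, 3.1]. Speed limits (rad/s): [2.79, 2.79, 3.14, 3.14, 3.14, 3.14].

### API

Orientations are given as a unit quaternion [x, y, z, w].
In Python, from bench import arm gives the robot as it stands.
- The arm moves only by the shell command python3 -m pendant 'ROWS'. ROWS is JSON, a list of rows, each a list of 7 numbers: the shift along the tool's x, y, z in m, then the turn, a rotation vector about the tool's x, y, z in degrees, then the finger opening in m, from 0 to 0.0854. In form: [[x, y, z, wx, wy, wz, fingers], ...]. A call has 1 to 12 rows; each row shifts and turns the commanded pose from where the row before left it, along the tool's axes as they then stand; what a row does not reach is not made up. A row lasts 1/10 s, in which the tool goes at most 50 mm and 8.59 degrees, less where a joint would pass 70% of its speed; a pose out of reach is approached as far as the arm can. A call is refused whole if a number of a shift passes 0.05 or a number of a turn 8.59, either way. A call with a gripper value outside its range is refused whole. The fingers move at their own pace and stop on an object; the grip force is fixed at half the most. Time passes only in rows, so rows that do not move let the fingers close. It gives the time, the measured TCP pose, the force, the opening and the grip force at its end, in the units of the state.
- arm.read_state(): the state, without advancing time (a new reading comes with each control period).
- arm.get_image(name): name is "side" or "top"; returns a dict with "image" (480x640x3 uint8, red, green, blue), "fx", "fy", "cx", "cy" (pixels), "xyz" and "rotation" of the camera in the world. Camera axes: x right, y down, z forward; pixel columns grow to the right and rows downward; lengths in mm; the calibration is good to about 2 mm. A picture is of the moment at which its call begins. There is no depth.
- arm.job_done(): hands the job in; it is judged then, once.
The state is a dict: "clock": time; "joints": joint angles; "joint_vel": joint speeds; "joint_efforts": joint torques, N m; "position": TCP position; "ee_rot": TCP orientation; "contact_force": force on the tool from outside, world axes, zero at the start; "wrist_torque": the same for the moment, N m; "gripper_width": finger opening in mm; "grasp_force": force on a finger pad.
Only numpy, scipy, OpenCV 4.12 (cv2) and the standard library are available. Lean on these libraries where they do the work, as an engineer would, in place of code of your own. Each camera call takes 0.05 s, during which the arm holds its last target. There are 200 camera calls.

### The job

The folded cookbook stand is lying on its face on the worktop: pull its sprung kickstand away from the back until it has snapped over centre to its open stop, then raise the stand by its top rod so that it stands on its bottom rod, and lean it back until the kickstand's foot rests on the worktop. With its heavy marble shelf and no book on it yet it tips forward when let go, so finish still gripping the top rod, holding the stand upright and still with the foot pressed on the worktop. Leave the cookbook, the mug and the two mills as they are.

Things in the scene. Friction and masses are not known exactly. Their poses are not given: they have to be found in the camera images.
- stand: Loose 0.8 kg stand: hoop of black 10 mm rod, 190 wide, 250 high; marble shelf at its foot, front edge 64 mm ahead of, underside 4 below the origin. Origin: middle of the bottom rod's axis; z up the frame, -x the book side, y along the rods. Starts on its face: back (+x) up, z about 9 deg below level, origin 66 up. Set up: origin 5 up, z leaning 14 deg back; empty, it tips forward onto its shelf
- leg (a joint): Kickstand hinge on the stand's back, parallel to the stand's y, rad: 0 folded against the back, 0.62 open stop. A toggle spring pushes it away from 0.31 to either end; with the stand on its face gravity shifts that to about 0.4, and beyond it the leg snaps to the stop by itself. Opening takes about 2 N at the rung, plus what is needed to turn it in a tight grip; over 6 N lifts the stand
- stand_hub (a point): Point on the kickstand's hinge axis in the middle of the stand: 190 mm above the stand's origin along z and 14 mm behind it (+x). Axes as the stand's.
- stand_rail (a point): Middle of the top rod's axis, 240 mm from the stand's origin along z. Round 10 mm rod, straight and free 50 mm either side, 45 mm clear from it to the hub; two buffers 58 mm either side reach 28 mm forward. About 30 mm up at the start. Axes as the stand's. Gripped with the fingers closing across it, it turns between the pads as the stand is raised
- leg_rung (a point): Middle of the kickstand's cross rung: round 10 mm rod along y, 90 mm long, clear below, 115 mm from the hinge axis towards the foot. Axes: z runs from foot to hinge; with the leg folded they are the stand's
- leg_foot (a point): Middle of the kickstand's rubber foot bar (14 mm thick, 78 mm long, along y), on its axis, 193 mm from the hinge axis; 7 mm above the worktop when it rests on it.
- cookbook: The closed grey cookbook lying to the right, 200x150x25 mm; origin at the centre of its underside. To be left alone.
- mug: White mug with a handle, 92 mm wide and 95 mm high, origin at the centre of its underside. To be left alone.
- pepper_mill: Dark mill, 52 mm wide and 144 mm high, standing behind the work; origin at the centre of its underside. To be left alone.
- salt_mill: Light mill of the same shape beside it. To be left alone.

How it is judged:
By the outcome, as a careful person would: the job done as asked, in the order asked, and still so for the second after the job is handed in, while the arm keeps its last pose, push and grip.
It also fails if it takes over 64 s, if anything falls off the work surface, if the arm or the gripper's body presses on something with over 40 N, if the wrist force passes 120 N, or if a joint passes its speed limit or range.

## Working session

There is one attempt and no reset: what is moved stays moved. The work goes in short steps, Python scripts to look and compute and a shell command to move; the robot and the scene stay as the last step left them, time stands still between calls to the robot, and variables do not carry over. Pictures are saved under pics/ and viewed, at most 10 in all, crops included, and the job is handed in when it is done.

```bash
mkdir -p pics; python3 - <<'E'
from bench import arm
import cv2,numpy as np
s=arm.read_state();print(s['clock'],s['position'],s['ee_rot'],s['gripper_width'])
for n in("top","side"):
    d=arm.get_image(n);cv2.imwrite(f"pics/{n}0.png",d["image"][...,::-1])
    print(n,d["fx"],d["fy"],d["cx"],d["cy"],d["xyz"],np.round(d["rotation"],4).tolist())
E
```

```text
0.0 [184.38472452 596.61374518 248.90367535] [ 9.88775452e-01 -1.49405103e-01 -1.14735864e-04  1.09905415e-03] 85.59431546164473
top 604.7624245717385 604.7624245717385 313.2726476388963 244.744375808898 [-171.77514515  161.90658029 1536.17187814] [-0.5133, 0.8205, -0.2127, 0.1345]
side 437.1917096875618 437.1917096875618 309.99531076771024 237.95465775614974 [128.7458755  523.26148305 645.18284727] [-0.224, 0.8559, -0.4482, 0.1282]
```

View pics/top0.png

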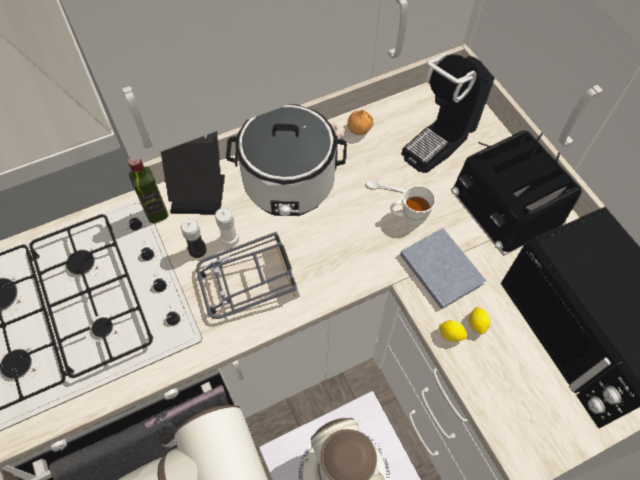

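View pics/side0.png

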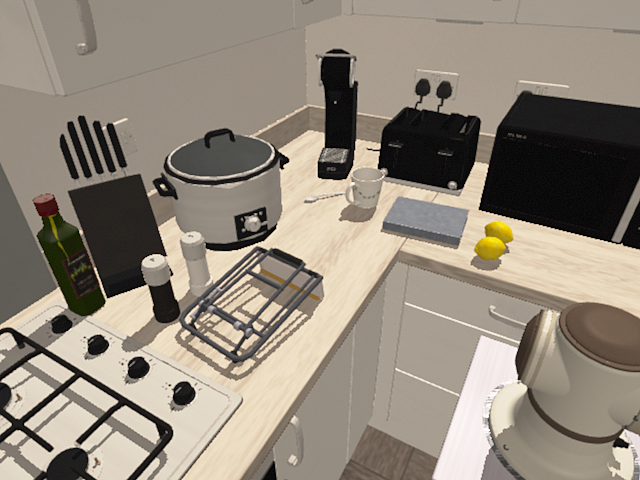

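The stand lies at top px (198–297, 235–320), with the marble at the right end (side px ~290,275) and the top rod at the left. The mills are just beyond it. I'll zoom in on both views.

```bash
python3 - <<'E'
import cv2,numpy as np
a=cv2.imread("pics/top0.png")[222:332,185:310]; b=cv2.imread("pics/side0.png")[235:370,170:335]
cv2.imwrite("pics/z1.png",cv2.resize(a,None,fx=5,fy=5,interpolation=2)[:600]); cv2.imwrite("pics/z2.png",cv2.resize(b,None,fx=4.4,fy=4.4,interpolation=2)[:600])
E
```

```text
(no output)
```

View pics/z1.png

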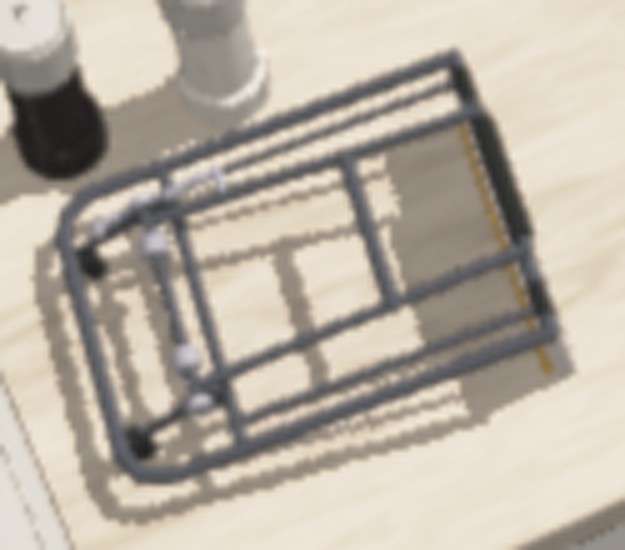

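View pics/z2.png

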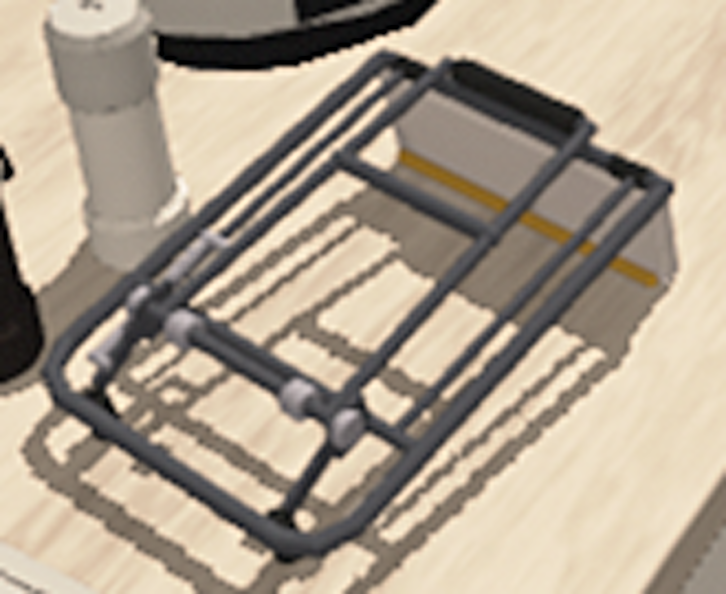

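Zooms: in the top view the rung runs z1 (348,155)–(392,303), the top rod (68,225)–(125,450), and the bottom rod's corners are (452,60) and (548,335). In the side view the rung runs z2 (340,157)–(490,238). The leg is folded and the foot bar is over the bottom rod.

```bash
cat > h.py <<'E'
import numpy as np
from scipy.spatial.transform import Rotation as R
from bench import arm
def ray(d,p):
    v=np.array(d["rotation"])@[(p[0]-d["cx"])/d["fx"],(p[1]-d["cy"])/d["fy"],1];return np.array(d["xyz"]),v
def onz(d,p,z):
    c,v=ray(d,p);return c+v*(z-c[2])/v[2]
def tri(d1,p1,d2,p2):
    c,v=ray(d1,p1);e,w=ray(d2,p2)
    t=np.linalg.lstsq(np.c_[v,-w],e-c,rcond=None)[0];a=c+v*t[0];b=e+w*t[1];return (a+b)/2,np.linalg.norm(a-b)
def proj(d,P):
    q=np.array(d["rotation"]).T@(np.array(P)-d["xyz"]);return [d["cx"]+d["fx"]*q[0]/q[2],d["cy"]+d["fy"]*q[1]/q[2]]
E
python3 - <<'E'
from h import *
np.set_printoptions(precision=1,suppress=True)
T=arm.get_image("top");S=arm.get_image("side")
t=lambda x,y:(x/5+185-.4,y/5+222-.4); s=lambda x,y:(x/4.4+170-.4,y/4.4+235-.4)
P={'bl':((452,60),(385,60),66),'br':((548,335),(668,187),66),'rungL':((348,155),(340,157),68),'rungR':((392,303),(490,238),68)}
for k,(a,b,z) in P.items(): print(k,onz(T,t(*a),z),onz(S,s(*b),z),*tri(T,t(*a),S,s(*b)))
print('railT',onz(T,t(68,225),29),onz(T,t(125,450),29),onz(T,t(96,338),29))
print('railS',onz(S,s(60,375),29),onz(S,s(285,540),29),onz(S,s(165,460),29))
print(R.from_quat(arm.read_state()['ee_rot']).as_matrix(), arm.read_state()['gripper_width'])
E
```

```text
Traceback (most recent call last):
  File "h.py", line 7, in onz
    c,v=ray(d,p);return c+v*(z-c[2])/v[2]
        ~~~^^^^^
  File "h.py", line 5, in ray
    v=np.array(d["rotation"])@[(p[0]-d["cx"])/d["fx"],(p[1]-d["cy"])/d["fy"],1];return np.array(d["xyz"]),v
      ~~~~~~~~~~~~~~~~~~~~~~~^~~~~~~~~~~~~~~~~~~~~~~~~~~~~~~~~~~~~~~~~~~~~~~~~~
ValueError: matmul: Input operand 1 has a mismatch in its core dimension 0, with gufunc signature (n?,k),(k,m?)->(n?,m?) (size 3 is different from 4)
```

```bash
sed -i 's/np.array(d\["rotation"\])/R.from_quat(d["rotation"]).as_matrix()/' h.py
cat > m1.py <<'E'
from h import *
np.set_printoptions(precision=1,suppress=True)
T=arm.get_image("top");S=arm.get_image("side")
t=lambda x,y:(x/5+185-.4,y/5+222-.4); s=lambda x,y:(x/4.4+170-.4,y/4.4+235-.4)
P={'bl':((452,60),(385,60),66),'br':((548,335),(668,187),66),'rungL':((348,155),(340,157),68),'rungR':((392,303),(490,238),68)}
for k,(a,b,z) in P.items(): print(k,onz(T,t(*a),z),onz(S,s(*b),z),*tri(T,t(*a),S,s(*b)))
print('railT',onz(T,t(68,225),29),onz(T,t(125,450),29),onz(T,t(96,338),29))
print('railS',onz(S,s(60,375),29),onz(S,s(285,540),29),onz(S,s(165,460),29))
print(R.from_quat(arm.read_state()['ee_rot']).as_matrix(), arm.read_state()['gripper_width'])
E
python3 m1.py
```

```text
bl [ 646.7 -112.2   66. ] [ 644.5 -110.8   66. ] [ 646.8 -112.6   64.5] 1.4808903556442692
br [468.8 -88.7  66. ] [466.9 -90.8  66. ] [466.6 -88.4  68.5] 2.0369353552027474
rungL [615.3 -35.3  68. ] [615.  -32.9  68. ] [617.1 -35.7  65.1] 0.49329675130638256
rungR [521.8 -21.   68. ] [519.4 -18.1  68. ] [522.6 -21.6  64.4] 1.486967050211877
railT [663.9 117.9  29. ] [522.8 138.3  29. ] [591.8 128.7  29. ]
railS [664.5 116.1  29. ] [517.6 141.6  29. ] [589.4 132.1  29. ]
[[ 1.  -0.3 -0. ]
 [-0.3 -1.  -0. ]
 [ 0.   0.  -1. ]] 84.98169023214575
```

```bash
python3 -m pendant '[[0,0,0,0,0,-8.55,0.045],[0.015,0.018,0,0,0,0,0.045],[0.03,0.035,0,0,0,0,0.045],[0.03,0.035,0,0,0,0,0.045],[0.03,0.035,0,0,0,0,0.045],[0.03,0.035,0,0,0,0,0.045],[0.03,0.035,0,0,0,0,0.045],[0.03,0.035,0,0,0,0,0.045],[0.03,0.035,0,0,0,0,0.045],[0.03,0.035,0,0,0,0,0.045],[0.03,0.035,0,0,0,0,0.045],[0.03,0.035,0,0,0,0,0.045]]'
python3 -m pendant '[[0.03,0.035,0,0,0,0,0.045],[0.03,0.035,0,0,0,0,0.045],[0.03,0.035,0,0,0,0,0.045],[0.03,0.035,0,0,0,0,0.045],[0.03,0.035,0,-3,0,0,0.045],[0.008,0.018,0.025,-3,0,0,0.045],[0,0,0.025,-3,0,0,0.045],[0,0,0,0,0,0,0.045],[0,0,0,0,0,0,0.045]]'
cat > st.py <<'E'
from h import *
import sys
np.set_printoptions(precision=2,suppress=True)
s=arm.read_state();M=R.from_quat(s['ee_rot']).as_matrix()
print(s['clock'],s['position'],'w',s['gripper_width'],'F',np.array(s['contact_force']),'g',s['grasp_force'])
print(M)
if len(sys.argv)>1: print('shift mm',M.T@(np.array(eval(sys.argv[1]))-s['position']))
E
python3 st.py 568.5,-28,67
```

```text
clock: 1.5
position: [441.4, 184.3, 250.4]
ee_rot: [0.997, -0.075, 0.0, -0.0]
contact_force: [1.6, 0.2, 0.1]
gripper_width: 45.0
grasp_force: 0.0
clock: 2.4
position: [567.6, -32.1, 201.3]
ee_rot: [0.994, -0.075, -0.006, 0.078]
contact_force: [-0.4, -0.2, 0.3]
gripper_width: 44.9
grasp_force: 0.0
2.4 [567.56 -32.11 201.34] w 44.87834782583429 F [-0.42 -0.21  0.29] g 0.0
[[ 0.99 -0.15 -0.02]
 [-0.15 -0.98 -0.15]
 [-0.    0.16 -0.99]]
shift mm [  0.37 -25.13 132.04]
```

```bash
python3 -m pendant '[[0,-0.0125,0.02,0,0,0,0.045],[0,-0.0125,0.03,0,0,0,0.045],[0,0,0.03,0,0,0,0.045],[0,0,0.025,0,0,0,0.045],[0,0,0.014,0,0,0,0.045],[0,0,0.006,0,0,0,0.045],[0,0,0.006,0,0,0,0.045],[0,0,0,0,0,0,0.045]]'
python3 st.py 568.5,-28,67; python3 - <<'E'
from h import *;import cv2
d=arm.get_image("side")["image"][...,::-1];b=d[180:350,150:350]
t=arm.get_image("top")["image"][...,::-1];a=t[200:330,170:320]
o=np.vstack([cv2.resize(x,(400,300) ,interpolation=2) for x in(a,b)]) ; cv2.imwrite("pics/g1.png",o)
E
```

```text
clock: 3.2
position: [568.7, -27.9, 68.6]
ee_rot: [0.994, -0.075, -0.005, 0.078]
contact_force: [-0.1, 0.3, 0.2]
gripper_width: 45.5
grasp_force: 0.0
3.2 [568.72 -27.92  68.59] w 45.467924518380656 F [-0.08  0.33  0.23] g 0.0
[[ 0.99 -0.15 -0.02]
 [-0.15 -0.98 -0.15]
 [ 0.    0.16 -0.99]]
shift mm [-0.21 -0.13  1.59]
```

View pics/g1.png

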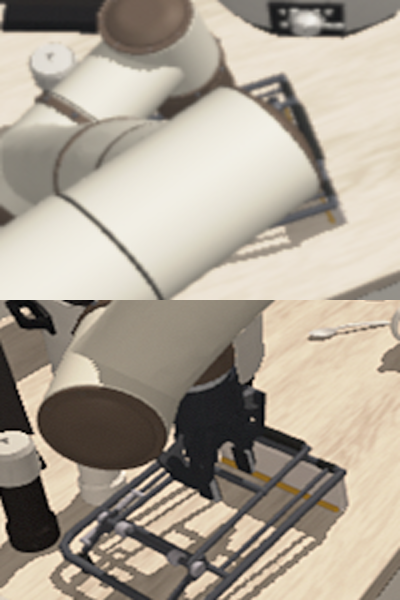

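The fingers straddle the rung, with no contact. I'll pre-tilt the other way so that the wrist stays clear of the mills at the end of the leg's arc, then grip.

```bash
python3 -m pendant '[[0,0,0.0015,6,0,0,0.045],[0,0,0,6,0,0,0.045],[0,0,0,6,0,0,0.045],[0,0,0,6,0,0,0.035],[0,0,0,0,0,0,0.025],[0,0,0,0,0,0,0.015],[0,0,0,0,0,0,0.005],[0,0,0,0,0,0,0.0],[0,0,0,0,0,0,0.0],[0,0,0,0,0,0,0.0]]'
python3 st.py 568.5,-28,67
```

```text
clock: 4.3
position: [568.5, -28.0, 67.2]
ee_rot: [0.989, -0.073, 0.01, -0.13]
contact_force: [-0.3, -1.4, 5.6]
gripper_width: 8.3
grasp_force: 58.6
4.3 [568.53 -27.97  67.25] w 8.304594547447543 F [-0.34 -1.37  5.58] g 58.596274852752686
[[ 0.99 -0.14  0.04]
 [-0.15 -0.96  0.25]
 [ 0.   -0.26 -0.97]]
shift mm [-0.02  0.1   0.23]
```

```bash
python3 -m pendant '[[0,-0.0015,-0.0032,-1.75,0,0,0],[0,-0.0015,-0.0032,-1.75,0,0,0],[0,-0.0015,-0.0032,-1.75,0,0,0],[0,-0.0015,-0.0032,-1.75,0,0,0],[0,0,0,0,0,0,0]]'
python3 st.py
```

```text
clock: 4.8
position: [568.8, -24.6, 80.2]
ee_rot: [0.995, -0.073, 0.006, -0.069]
contact_force: [1.4, -4.1, -0.7]
gripper_width: 7.8
grasp_force: 58.7
4.8 [568.77 -24.63  80.19] w 7.825822139981158 F [ 1.37 -4.1  -0.66] g 58.6739444732666
[[ 0.99 -0.15  0.02]
 [-0.15 -0.98  0.14]
 [ 0.   -0.14 -0.99]]
```

```bash
python3 -m pendant '[[0,-0.0013,-0.0032,-1.75,0,0,0],[0,-0.0013,-0.0032,-1.75,0,0,0],[0,-0.0014,-0.0032,-1.75,0,0,0],[0,-0.0014,-0.0032,-1.75,0,0,0],[0,-0.0014,-0.0032,-1.75,0,0,0],[0,-0.0014,-0.0032,-1.75,0,0,0],[0,0,0,0,0,0,0]]'
python3 -m pendant '[[0,-0.0014,-0.0032,-1.75,0,0,0],[0,-0.0014,-0.0032,-1.75,0,0,0],[0,-0.0014,-0.0032,-1.75,0,0,0],[0,-0.0014,-0.0032,-1.75,0,0,0],[0,-0.0014,-0.0032,-1.75,0,0,0],[0,0,0,0,0,0,0]]'
python3 st.py;python3 - <<'E'
from h import *;import cv2
d=arm.get_image("side")["image"][...,::-1];b=d[120:370,100:400]
cv2.imwrite("pics/g2.png",cv2.resize(b,(600,500) ,interpolation=2))
E
```

```text
clock: 5.5
position: [569.7, -17.4, 99.6]
ee_rot: [0.997, -0.074, -0.002, 0.022]
contact_force: [1.6, -0.5, -0.3]
gripper_width: 7.5
grasp_force: 58.9
clock: 6.1
position: [570.9, -9.0, 114.6]
ee_rot: [0.992, -0.074, -0.007, 0.097]
contact_force: [0.5, 1.9, 0.9]
gripper_width: 7.6
grasp_force: 58.9
6.1 [570.94  -9.   114.61] w 7.601283060849558 F [0.49 1.89 0.87] g 58.93963694572449
[[ 0.99 -0.15 -0.03]
 [-0.15 -0.97 -0.19]
 [-0.    0.19 -0.98]]
```

View pics/g2.png

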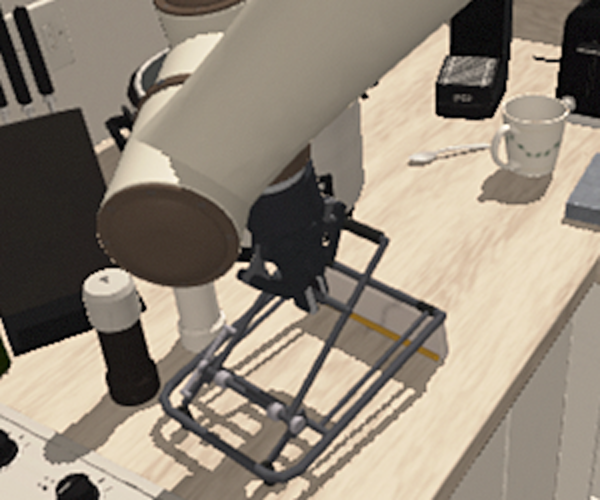

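The leg is lifted, about 0.46 rad open, and the stand stays put. I'll carry on nearly to the stop, then let go and back off.

```bash
python3 -m pendant '[[0,-0.0014,-0.0032,-1.75,0,0,0],[0,-0.0014,-0.0032,-1.75,0,0,0],[0,-0.0014,-0.0032,-1.75,0,0,0],[0,-0.0014,-0.0032,-1.75,0,0,0],[0,0,0,0,0,0,0],[0,0,0,0,0,0,0.02],[0,0,0,0,0,0,0.045],[0,0,0,0,0,0,0.045],[0,0,0,0,0,0,0.045]]'
python3 -m pendant '[[0,0,-0.02,0,0,0,0.045],[0,0,-0.03,0,0,0,0.045],[0,0,-0.03,0,0,0,0.045],[0,0,-0.03,0,0,0,0.045],[0,0,-0.02,5,0,0,0.045],[0,0,0,8,0,0,0.045],[0,0,0,4,0,0,0.045],[0,0,0,0,0,0,0.045]]'
python3 st.py 592,130,150;python3 - <<'E'
from h import *;import cv2
d=arm.get_image("side")["image"][...,::-1];b=d[120:370,100:400]
cv2.imwrite("pics/g3.png",cv2.resize(b,(600,500) ,interpolation=2))
E
```

```text
clock: 7.05
position: [571.8, -2.2, 125.9]
ee_rot: [0.984, -0.075, -0.012, 0.158]
contact_force: [-0.4, 0.1, 0.0]
gripper_width: 44.8
grasp_force: 0.0
clock: 7.85
position: [578.3, 37.2, 250.7]
ee_rot: [0.997, -0.077, 0.0, 0.01]
contact_force: [0.4, -0.1, 0.3]
gripper_width: 45.4
grasp_force: 0.0
7.85 [578.27  37.23 250.74] w 45.35818167202696 F [ 0.41 -0.06  0.28] g 0.0
[[ 0.99 -0.15 -0.  ]
 [-0.15 -0.99 -0.02]
 [ 0.    0.02 -1.  ]]
shift mm [ -0.81 -95.79  98.82]
```

View pics/g3.png

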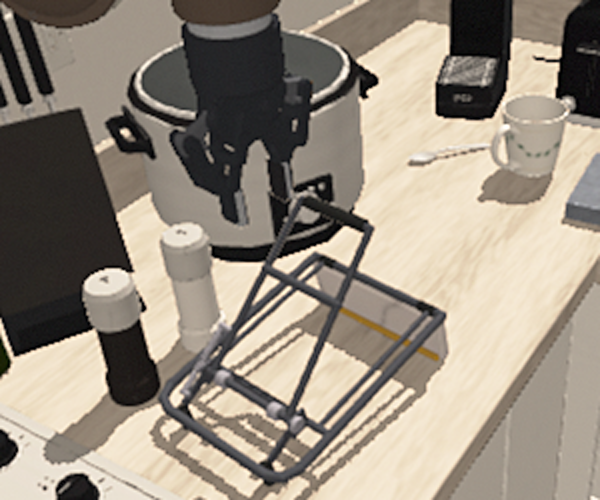

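The leg stands at its open stop (foot bar at g3 (335,215)), the stand hasn't moved, and the rail runs (165,395)–(270,470). Next I check the mill positions and refine the rail position.

```bash
python3 - <<'E'
from h import *;import cv2
np.set_printoptions(precision=1,suppress=True)
T=arm.get_image("top");S=arm.get_image("side")
for n,p in(("pepper",(112,275)),("salt",(187,230))): print(n,onz(S,(p[0]/2+100,p[1]/2+120),144))
print("pepper,salt top",onz(T,(190,230),140),onz(T,(224,215),140))
print("book corners",[onz(T,p,25)[:2] for p in((442,231),(401,253),(441,305),(483,275))], "mug",onz(T,(417,205),60))
print("railS",onz(S,(185,317.5),29),onz(S,(218/2+100,433/2+120),29))
print(arm.read_state()['joints'])
b=S["image"][...,::-1][290:380,160:280];a=T["image"][...,::-1][222:332,185:310]
cv2.imwrite("pics/z4.png",np.hstack([cv2.resize(b,(400,300),interpolation=2),cv2.resize(a,(341,300),interpolation=2)]))
E
```

```text
pepper [729.   92.5 144. ]
salt [718.5  -1.  144. ]
pepper,salt top [715.6 102.  140. ] [719.7   2.4 140. ]
book corners [array([ 465.6, -558.3]), array([ 454.7, -415.3]), array([ 268.2, -432.6]), array([ 294.4, -585.5])] mug [ 557.3 -522.8   60. ]
railS [666.  109.6  29. ] [590.6 125.3  29. ]
[ 0.4  0.3 -0.1  0.  -1.2  1.1]
```

View pics/z4.png

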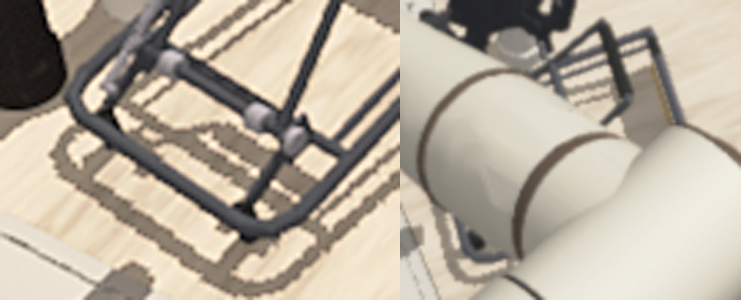

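```bash
python3 - <<'E'
from h import *;import cv2
np.set_printoptions(precision=1,suppress=True)
S=arm.get_image("side");o=cv2.imread("pics/side0.png")[...,::-1].astype(int).sum(2);n=S["image"].astype(int).sum(2)
for c in(198,203,208,213,218):
    r=slice(322,362)
    f=lambda i:(lambda k:(k.mean()+322,len(k),k.min()+322,k.max()+322))(np.where(i[r,c]<270)[0])
    print(c,f(o),f(n))
    lo=f(n)[0]; print(onz(S,(c,lo),29))
print(o[325:360,208],n[325:360,208])
E
```

```text
198 (np.float64(334.5), 4, np.int64(333), np.int64(336)) (np.float64(335.0), 3, np.int64(334), np.int64(336))
[611.5 132.5  29. ]
203 (np.float64(338.0), 5, np.int64(336), np.int64(340)) (np.float64(338.5), 4, np.int64(337), np.int64(340))
[597.2 134.6  29. ]
208 (np.float64(341.0), 5, np.int64(339), np.int64(343)) (np.float64(341.0), 5, np.int64(339), np.int64(343))
[584.8 134.9  29. ]
213 (np.float64(344.5), 6, np.int64(342), np.int64(347)) (np.float64(345.0), 5, np.int64(343), np.int64(347))
[570.2 137.9  29. ]
218 (np.float64(348.0), 5, np.int64(346), np.int64(350)) (np.float64(348.0), 5, np.int64(346), np.int64(350))
[557.4 139.   29. ]
[684 538 310 328 329 329 471 616 634 616 626 474 370 346 244 259 232 177
 136 382 623 659 627 606 600 601 595 593 624 646 652 657 500 317 360] [698 550 315 332 332 492 472 342 460 622 668 499 389 370 263 266 231 181
 139 404 649 687 652 630 621 627 621 624 651 670 677 688 530 334 375]
```

```bash
python3 -m pendant '[[0,-0.025,0,0,0,0,0.05],[0,-0.035,0,0,0,0,0.05],[0,-0.026,0,5,0,0,0.05],[0,-0.012,0.02,5,0,0,0.05],[0,0,0.03,0,0,0,0.05],[0,0,0.03,0,0,0,0.05],[0,0,0.02,0,0,0,0.05],[0,0,0,0,0,0,0.05]]'
python3 st.py 592,132.5,30
```

```text
clock: 8.85
position: [592.6, 149.0, 145.0]
ee_rot: [0.994, -0.075, 0.002, -0.074]
contact_force: [-0.5, -0.1, 0.1]
gripper_width: 49.8
grasp_force: 0.0
8.85 [592.56 149.02 144.98] w 49.76304323166486 F [-0.54 -0.14  0.06] g 0.0
[[ 0.99 -0.15  0.01]
 [-0.15 -0.98  0.15]
 [-0.01 -0.15 -0.99]]
shift mm [  2.8   33.16 111.29]
```

```bash
python3 -m pendant '[[0.0028,0.016,0,0,0,0,0.042],[0,0.017,0.02,0,0,0,0.042],[0,0,0.03,0,0,0,0.042],[0,0,0.03,0,0,0,0.042],[0,0,0.016,0,0,0,0.042],[0,0,0.008,0,0,0,0.042],[0,0,0.006,0,0,0,0.042],[0,0,0,0,0,0,0.042]]'
python3 st.py 592,132.5,30;python3 - <<'E'
from h import *;import cv2
d=arm.get_image("side")["image"][...,::-1];b=d[200:400,120:360]
cv2.imwrite("pics/g5.png",cv2.resize(b,(600,500) ,interpolation=2))
E
```

```text
clock: 9.65
position: [595.8, 132.7, 36.1]
ee_rot: [0.994, -0.075, 0.006, -0.076]
contact_force: [0.2, 1.3, 0.4]
gripper_width: 42.2
grasp_force: 0.0
9.65 [595.77 132.67  36.06] w 42.157024529130375 F [0.2  1.29 0.44] g 0.0
[[ 0.99 -0.15  0.02]
 [-0.15 -0.98  0.15]
 [ 0.   -0.15 -0.99]]
shift mm [-3.71  1.65  5.88]
```

View pics/g5.png

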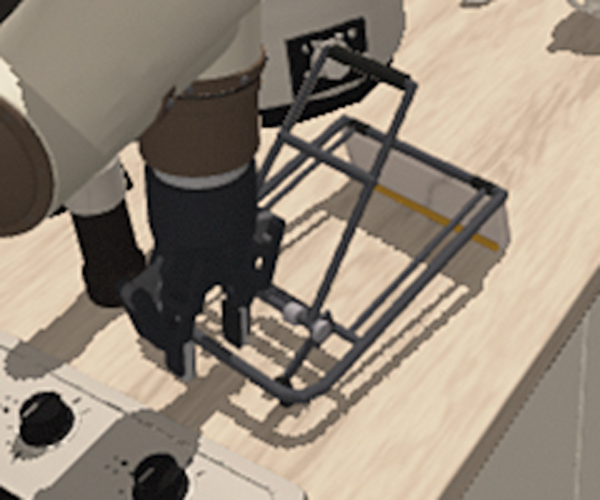

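The rod lies between the two fingers. I'll lower 6 mm and close.

```bash
python3 -m pendant '[[-0.003,0.0015,0.006,0,0,0,0.042],[0,0,0,0,0,0,0.03],[0,0,0,0,0,0,0.02],[0,0,0,0,0,0,0.01],[0,0,0,0,0,0,0],[0,0,0,0,0,0,0],[0,0,0,0,0,0,0],[0,0,0,0,0,0,0]]'
python3 st.py
```

```text
clock: 10.5
position: [592.1, 132.1, 29.6]
ee_rot: [0.994, -0.075, 0.006, -0.076]
contact_force: [-1.3, -4.5, 2.5]
gripper_width: 7.7
grasp_force: 58.6
10.5 [592.12 132.14  29.6 ] w 7.703922858557329 F [-1.26 -4.49  2.47] g 58.59094440937042
[[ 0.99 -0.15  0.02]
 [-0.15 -0.98  0.15]
 [-0.   -0.15 -0.99]]
```

Gripped. I'll work out the arc of the rail, pivoting on the shelf's front edge and then on the bottom rod, with the tool tilting back first and then going with the stand near the end.

```bash
cat > arc.py <<'E'
from h import *
import sys
f0,f1,n=float(sys.argv[1]),float(sys.argv[2]),int(sys.argv[3])
U=np.array([.149,.989,0]);U/=np.linalg.norm(U);Z=np.array([0,0,1.]);P0=np.array([592.1,132.1,0])
def rail(f):
    a=np.radians(f);c,s=np.cos(a),np.sin(a)
    if f<0:
        b=a+np.radians(9);r=np.array([229.6,29.6]);return np.array([7.4+r[0]*np.cos(b)-r[1]*np.sin(b),r[0]*np.sin(b)+r[1]*np.cos(b)])
    if f<=90: return np.array([-14-64*s+244*c,64*c+244*s])
    return np.array([-78+240*c,4.5+240*s])
tilt=lambda f:np.interp(f,[-9,40,60,104],[8.7,-20,-20,18])
s=arm.read_state();M=R.from_quat(s['ee_rot']).as_matrix()
p=np.array([(np.array(s['position'])-P0)@U+237,s['position'][2]]);t=np.degrees(np.arcsin(M[:,2]@U))
print('now',p.round(1),'tilt',t.round(1),'plan',rail(f0).round(1),tilt(f0).round(1),'F',np.round(s['contact_force'],1))
if f0==f1: sys.exit()
p=rail(f0);t=tilt(f0)
for f in np.linspace(f0,f1,n+1)[1:]:
    q=rail(f);d=q-p;a=np.radians(t);print(f"[0,{d@[-np.cos(a),-np.sin(a)]/1000:.4f},{d@[np.sin(a),-np.cos(a)]/1000:.4f},{tilt(f)-t:.1f},0,0,0],",end='');p,t=q,tilt(f)
print('\nend',p.round(1),t.round(1))
E
python3 arc.py -9 31 11;python3 arc.py 31 71 11
```

```text
now [237.   29.6] tilt 8.7 plan [237.   29.6] 8.7 F [-1.3 -4.5  2.5]
[0,0.0001,-0.0147,-2.1,0,0,0],[0,0.0016,-0.0146,-2.1,0,0,0],[0,0.0026,-0.0139,-2.1,0,0,0],[0,0.0044,-0.0154,-2.1,0,0,0],[0,0.0060,-0.0149,-2.1,0,0,0],[0,0.0074,-0.0142,-2.1,0,0,0],[0,0.0088,-0.0134,-2.1,0,0,0],[0,0.0101,-0.0124,-2.1,0,0,0],[0,0.0113,-0.0113,-2.1,0,0,0],[0,0.0124,-0.0101,-2.1,0,0,0],[0,0.0133,-0.0088,-2.1,0,0,0],
end [162.2 180.5] -14.7
now [237.   29.6] tilt 8.7 plan [162.2 180.5] -14.7 F [-1.3 -4.5  2.5]
[0,0.0142,-0.0075,-2.1,0,0,0],[0,0.0148,-0.0060,-2.1,0,0,0],[0,0.0154,-0.0045,-1.0,0,0,0],[0,0.0157,-0.0032,0.0,0,0,0],[0,0.0159,-0.0022,0.0,0,0,0],[0,0.0160,-0.0012,0.0,0,0,0],[0,0.0160,-0.0002,0.0,0,0,0],[0,0.0160,0.0008,0.1,0,0,0],[0,0.0159,0.0018,3.1,0,0,0],[0,0.0159,0.0020,3.1,0,0,0],[0,0.0159,0.0021,3.1,0,0,0],
end [  4.9 251.5] -10.5
```

```bash
python3 -m pendant '[[0,0.0001,-0.0147,-2.1,0,0,0],[0,0.0016,-0.0146,-2.1,0,0,0],[0,0.0026,-0.0139,-2.1,0,0,0],[0,0.0044,-0.0154,-2.1,0,0,0],[0,0.0060,-0.0149,-2.1,0,0,0],[0,0.0074,-0.0142,-2.1,0,0,0],[0,0.0088,-0.0134,-2.1,0,0,0],[0,0.0101,-0.0124,-2.1,0,0,0],[0,0.0113,-0.0113,-2.1,0,0,0],[0,0.0124,-0.0101,-2.1,0,0,0],[0,0.0133,-0.0088,-2.1,0,0,0],[0,0,0,0,0,0,0]]'
python3 arc.py 31 31 1;python3 - <<'E'
from h import *;import cv2
d=arm.get_image("side")["image"][...,::-1];b=d[140:390,120:420]
cv2.imwrite("pics/g6.png",cv2.resize(b,(600,500) ,interpolation=2))
E
```

```text
clock: 11.7
position: [584.0, 61.5, 182.6]
ee_rot: [0.99, -0.074, -0.004, 0.121]
contact_force: [1.9, 7.6, 5.5]
gripper_width: 7.5
grasp_force: 59.5
now [166.  182.6] tilt -13.9 plan [162.2 180.5] -14.7 F [1.9 7.6 5.5]
```

View pics/g6.png

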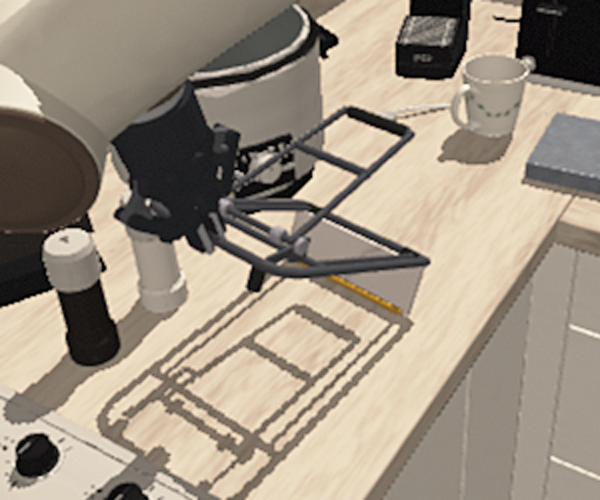

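This shows the stand rising on its shelf edge, with the leg open and the rod turning in the pads. My ten views are used, so from here I go by numbers. Continuing.

```bash
python3 -m pendant '[[0,0.0142,-0.0080,-2.1,0,0,0],[0,0.0148,-0.0065,-2.1,0,0,0],[0,0.0154,-0.0050,-1.0,0,0,0],[0,0.0157,-0.0032,0,0,0,0],[0,0.0159,-0.0022,0,0,0,0],[0,0,0,0,0,0,0]]'; python3 arc.py 49.2 49.2 1
python3 -m pendant '[[0,0.0160,-0.0012,0,0,0,0],[0,0.0160,-0.0002,0,0,0,0],[0,0.0160,0.0008,0.1,0,0,0],[0,0.0159,0.0018,3.1,0,0,0],[0,0.0159,0.0020,3.1,0,0,0],[0,0.0159,0.0021,3.1,0,0,0],[0,0,0,0,0,0,0]]'
python3 arc.py 71 71 1; python3 arc.py 71 90 6;python3 arc.py 90 104 5
```

```text
clock: 12.35
position: [574.3, -4.7, 230.9]
ee_rot: [0.983, -0.074, -0.007, 0.167]
contact_force: [0.6, 6.3, 10.6]
gripper_width: 6.9
grasp_force: 62.4
now [ 99.1 230.9] tilt -19.2 plan [ 97.  226.5] -20.0 F [ 0.6  6.3 10.6]
clock: 13.05
position: [560.3, -98.9, 256.4]
ee_rot: [0.993, -0.076, -0.001, 0.087]
contact_force: [-0.4, 1.3, 13.6]
gripper_width: 7.2
grasp_force: 64.4
now [  3.8 256.4] tilt -10.0 plan [  4.9 251.5] -10.5 F [-0.4  1.3 13.6]
now [  3.8 256.4] tilt -10.0 plan [  4.9 251.5] -10.5 F [-0.4  1.3 13.6]
[0,0.0138,0.0019,2.7,0,0,0],[0,0.0138,0.0020,2.7,0,0,0],[0,0.0138,0.0021,2.7,0,0,0],[0,0.0138,0.0022,2.7,0,0,0],[0,0.0137,0.0023,2.7,0,0,0],[0,0.0137,0.0024,2.7,0,0,0],
end [-78. 244.] 5.9
now [  3.8 256.4] tilt -10.0 plan [-78. 244.] 5.9 F [-0.4  1.3 13.6]
[0,0.0116,-0.0014,2.4,0,0,0],[0,0.0117,-0.0008,2.4,0,0,0],[0,0.0117,-0.0008,2.4,0,0,0],[0,0.0117,-0.0007,2.4,0,0,0],[0,0.0117,-0.0006,2.4,0,0,0],
end [-136.1  237.4] 18.0
```

```bash
python3 -m pendant '[[0,0.0138,0.0019,2.7,0,0,0],[0,0.0138,0.0020,2.7,0,0,0],[0,0.0138,0.0020,2.7,0,0,0],[0,0.0138,0.0020,2.7,0,0,0],[0,0.0137,0.0020,2.7,0,0,0],[0,0.0137,0.0020,2.7,0,0,0],[0,0,0,0,0,0,0],[0,0,0,0,0,0,0]]'; python3 arc.py 90 90 1; python3 st.py
python3 - <<'E'
from h import *;import cv2
np.set_printoptions(precision=1,suppress=True)
for n in("side","top"):
    S=arm.get_image(n);cv2.imwrite(f"pics/{n}90.png",S["image"][...,::-1])
    h=cv2.cvtColor(S["image"],cv2.COLOR_RGB2HSV);m=cv2.inRange(h,(12,140,90),(28,255,230))
    k,l,st,ce=cv2.connectedComponentsWithStats(m)
    for i in range(1,k):
        if st[i,4]>12: 
            ys,xs=np.where(l==i);print(n,st[i],[ (xs[j],ys[j],onz(S,(xs[j],ys[j]),5)) for j in(xs.argmin(),xs.argmax())])
E
```

```text
clock: 13.85
position: [548.3, -180.7, 250.1]
ee_rot: [0.996, -0.075, 0.01, -0.052]
contact_force: [-1.2, 1.0, 16.7]
gripper_width: 7.5
grasp_force: 64.7
now [-78.9 250.1] tilt 6.0 plan [-78. 244.] 5.9 F [-1.2  1.  16.7]
13.85 [ 548.32 -180.73  250.07] w 7.524053698703706 F [-1.25  1.02 16.69] g 64.74538207054138
[[ 0.99 -0.15  0.03]
 [-0.15 -0.98  0.1 ]
 [ 0.01 -0.1  -0.99]]
side [ 49 215   9  24  77] [(np.int64(49), np.int64(216), array([1316. ,  -22.6,    5. ])), (np.int64(57), np.int64(235), array([1205.7,   27.9,    5. ]))]
side [475 223  38  37 762] [(np.int64(475), np.int64(247), array([ 223.7, -440.5,    5. ])), (np.int64(512), np.int64(234), array([ 153.7, -543.9,    5. ]))]
side [ 58 242   5   7  15] [(np.int64(58), np.int64(242), array([1173.2,   47.4,    5. ])), (np.int64(62), np.int64(247), array([1143.3,   56.6,    5. ]))]
side [267 261  58  31 150] [(np.int64(267), np.int64(261), array([ 646.8, -145.9,    5. ])), (np.int64(324), np.int64(290), array([ 476.2, -119.1,    5. ]))]
top [348 111  24  23 427] [(np.int64(348), np.int64(124), array([ 954. , -506.8,    5. ])), (np.int64(371), np.int64(118), array([ 943.4, -586.4,    5. ]))]
top [407 199  16  11 113] [(np.int64(407), np.int64(201), array([ 610. , -528.5,    5. ])), (np.int64(422), np.int64(208), array([ 568.6, -556.3,    5. ]))]
top [469 307  21  27 255] [(np.int64(469), np.int64(316), array([ 213. , -491.7,    5. ])), (np.int64(489), np.int64(323), array([ 172.2, -529.1,    5. ]))]
top [440 321  27  21 259] [(np.int64(440), np.int64(325), array([ 225.2, -407.1,    5. ])), (np.int64(466), np.int64(335), array([ 170.4, -454.5,    5. ]))]
```

```bash
python3 -m pendant '[[0,0.0100,-0.0014,2.4,0,0,0],[0,0.0100,-0.0010,2.4,0,0,0],[0,0.0100,-0.0008,2.4,0,0,0],[0,0,0,0,0,0,0],[0,0,0,0,0,0,0]]'; python3 arc.py 98 98 1
python3 -m pendant '[[0,0.006,-0.0004,1.5,0,0,0],[0,0.006,-0.0003,1.5,0,0,0],[0,0,0,0,0,0,0],[0,0,0,0,0,0,0]]'; python3 arc.py 101 101 1
```

```text
clock: 14.45
position: [543.8, -210.9, 248.5]
ee_rot: [0.991, -0.075, 0.015, -0.114]
contact_force: [0.6, -1.0, 15.3]
gripper_width: 7.8
grasp_force: 64.6
now [-109.3  248.5] tilt 13.1 plan [-111.4  242.2] 12.8 F [ 0.6 -1.  15.3]
clock: 14.85
position: [542.0, -222.8, 246.8]
ee_rot: [0.987, -0.074, 0.017, -0.139]
contact_force: [0.4, -1.2, 16.4]
gripper_width: 7.3
grasp_force: 64.8
now [-121.4  246.8] tilt 16.1 plan [-123.8  240.1] 15.4 F [ 0.4 -1.2 16.4]
```

```bash
python3 -m pendant '[[0,0.004,-0.0003,0.8,0,0,0],[0,0.004,-0.0002,0.8,0,0,0],[0,0,0,0,0,0,0],[0,0,0,0,0,0,0]]'; python3 arc.py 103 103 1
python3 -m pendant '[[0,0.003,0,0.6,0,0,0],[0,0.003,0,0.6,0,0,0],[0,0,0,0,0,0,0],[0,0,0,0,0,0,0]]'; python3 arc.py 104 104 1
cat > chk.py <<'E'
from h import *;import cv2,sys
np.set_printoptions(precision=1,suppress=True)
sys.argv[1:]=sys.argv[1:] or ['x']
for n in("side","top"):
    S=arm.get_image(n);cv2.imwrite(f"pics/{n}{sys.argv[1]}.png",S["image"][...,::-1])
    if n=="side":
        h=cv2.cvtColor(S["image"],cv2.COLOR_RGB2HSV)[230:320,240:350];m=cv2.inRange(h,(12,140,90),(28,255,230))
        ys,xs=np.where(m);i,j=xs.argmin(),xs.argmax();print([(xs[k]+240,ys[k]+230) for k in(i,j)])
s=arm.read_state();p=np.array(s['position'])
# expected stand from rail position, bottom rod at u=-78
U=np.array([.149,.989,0]);U/=np.linalg.norm(U);Y=np.array([U[1],-U[0],0])
O=np.array([592.1,132.1,0])+U*(-78-237)+[0,0,5]
for L in (100,104,108):
    a=np.radians(L);z=np.array(U*np.cos(a)+[0,0,np.sin(a)]);x=-U*np.sin(a)+np.array([0,0,np.cos(a)])
    hub=O+190*z+14*x;g=.62;leg=-z*np.cos(g)+x*np.sin(g);ft=hub+193*leg
    print(L,'rail',O+240*z,'foot',ft,'px rail,footL,footR,edgeL,edgeR')
    for n in("side","top"):
        S=arm.get_image(n);print(n,[np.round(proj(S,q)) for q in(O+240*z,ft-39*Y,ft+39*Y,O-64*x-90*Y+16*z,O-64*x+90*Y+16*z)])
E
python3 chk.py a
```

```text
clock: 15.25
position: [540.9, -230.6, 245.4]
ee_rot: [0.985, -0.074, 0.018, -0.152]
contact_force: [1.2, -2.4, 17.0]
gripper_width: 7.7
grasp_force: 64.9
now [-129.3  245.4] tilt 17.6 plan [-132.   238.3] 17.1 F [ 1.2 -2.4 17. ]
clock: 15.65
position: [540.0, -236.6, 244.1]
ee_rot: [0.984, -0.073, 0.019, -0.162]
contact_force: [-0.7, -2.8, 19.6]
gripper_width: 7.6
grasp_force: 65.1
now [-135.3  244.1] tilt 18.8 plan [-136.1  237.4] 18.0 F [-0.7 -2.8 19.6]
[(np.int64(268), np.int64(256)), (np.int64(325), np.int64(283))]
100 rail [ 539.  -220.6  241.4] foot [ 525.8 -307.9   15.5] px rail,footL,footR,edgeL,edgeR
side [array([321., 168.]), array([355., 243.]), array([330., 232.]), array([326., 286.]), array([264., 255.])]
top [array([328., 216.]), array([360., 261.]), array([351., 238.]), array([301., 292.]), array([283., 238.])]
104 rail [ 536.5 -236.8  237.9] foot [ 525.8 -308.3    6.4] px rail,footL,footR,edgeL,edgeR
side [array([325., 167.]), array([355., 246.]), array([330., 235.]), array([326., 284.]), array([265., 253.])]
top [array([334., 215.]), array([360., 262.]), array([351., 240.]), array([302., 292.]), array([284., 237.])]
108 rail [ 534.1 -252.7  233.3] foot [ 525.8 -308.1   -2.7] px rail,footL,footR,edgeL,edgeR
side [array([330., 167.]), array([355., 249.]), array([330., 238.]), array([327., 282.]), array([265., 252.])]
top [array([340., 214.]), array([360., 264.]), array([351., 241.]), array([302., 291.]), array([284., 236.])]
```

```bash
python3 - <<'E'
import cv2,numpy as np
i=cv2.imread("pics/sidea.png").astype(int).sum(2)
print("rows",list(range(222,258)))
for c in (326,330,334,338,342,346,350,354,358): print(c,i[222:258,c].tolist())
E
```

```text
rows [222, 223, 224, 225, 226, 227, 228, 229, 230, 231, 232, 233, 234, 235, 236, 237, 238, 239, 240, 241, 242, 243, 244, 245, 246, 247, 248, 249, 250, 251, 252, 253, 254, 255, 256, 257]
326 [639, 553, 420, 310, 202, 80, 85, 76, 200, 432, 552, 538, 607, 645, 658, 515, 305, 454, 537, 597, 639, 614, 602, 619, 638, 631, 606, 589, 584, 586, 602, 619, 634, 628, 620, 627]
330 [645, 639, 642, 636, 630, 631, 639, 644, 668, 552, 269, 77, 53, 13, 307, 393, 359, 356, 321, 539, 655, 612, 581, 587, 592, 594, 594, 601, 600, 596, 588, 584, 579, 575, 571, 572]
334 [602, 663, 647, 642, 641, 634, 623, 628, 631, 662, 563, 288, 69, 94, 74, 49, 149, 308, 356, 322, 300, 510, 609, 571, 561, 562, 574, 585, 584, 583, 597, 599, 604, 617, 613, 610]
338 [90, 485, 662, 657, 643, 635, 630, 639, 641, 632, 635, 624, 439, 122, 82, 88, 68, 104, 251, 334, 337, 325, 443, 588, 611, 592, 598, 615, 631, 629, 621, 579, 565, 553, 499, 494]
342 [185, 131, 129, 558, 701, 668, 665, 625, 599, 556, 507, 497, 481, 380, 202, 125, 144, 154, 162, 158, 146, 145, 135, 124, 160, 175, 306, 380, 450, 507, 524, 522, 572, 619, 666, 700]
346 [174, 153, 157, 148, 159, 441, 531, 516, 575, 598, 642, 673, 661, 647, 658, 554, 298, 81, 95, 92, 84, 172, 233, 228, 202, 145, 153, 136, 97, 110, 120, 140, 139, 145, 148, 159]
350 [250, 233, 141, 155, 143, 141, 137, 131, 141, 155, 158, 162, 160, 156, 145, 149, 141, 137, 144, 155, 163, 150, 133, 254, 280, 270, 293, 269, 517, 628, 656, 709, 660, 462, 342, 342]
354 [307, 425, 483, 394, 292, 294, 292, 202, 92, 98, 109, 123, 117, 96, 138, 216, 307, 436, 397, 192, 103, 104, 99, 53, 350, 401, 352, 364, 354, 335, 329, 316, 448, 632, 674, 652]
358 [507, 630, 615, 598, 592, 591, 591, 586, 580, 582, 569, 573, 581, 604, 636, 663, 655, 610, 583, 564, 478, 363, 295, 198, 421, 625, 664, 660, 655, 654, 657, 651, 644, 644, 645, 647]
```

```bash
for k in 1 ; do python3 -m pendant '[[0,0.003,0,0.6,0,0,0],[0,0,0,0,0,0,0],[0,0,0,0,0,0,0]]' | grep -E 'pos|contact'; python3 -m pendant '[[0,0.003,0,0.6,0,0,0],[0,0,0,0,0,0,0],[0,0,0,0,0,0,0]]'| grep -E 'pos|contact'; done; python3 arc.py 105 105 1; python3 st.py; python3 - <<'E'
from h import *
print(arm.read_state()['wrist_torque'])
E
python3 chk.py b | head -1
python3 - <<'E'
import cv2,numpy as np
i=cv2.imread("pics/sideb.png").astype(int).sum(2)
for c in (330,334,338,346,354): print(c,i[228:248,c].tolist())
E
```

```text
position: [539.6, -239.5, 243.4]
contact_force: [0.5, -3.6, 20.4]
position: [539.3, -241.9, 242.8]
contact_force: [-1.0, -2.5, 22.0]
now [-140.7  242.8] tilt 20.0 plan [-140.1  236.3] 18.0 F [-1.  -2.5 22. ]
16.65 [ 539.26 -241.93  242.84] w 7.695075230745607 F [-0.96 -2.48 22.01] g 65.29652953147888
[[ 0.99 -0.14  0.07]
 [-0.15 -0.93  0.34]
 [ 0.01 -0.34 -0.94]]
[ 1.03285141 -0.06707784  0.04380852]
[(np.int64(268), np.int64(255)), (np.int64(325), np.int64(283))]
330 [630, 631, 634, 660, 562, 300, 61, 44, 22, 141, 310, 350, 434, 591, 632, 606, 582, 584, 589, 597]
334 [624, 624, 626, 634, 657, 560, 284, 75, 87, 72, 50, 257, 341, 316, 420, 572, 599, 569, 560, 557]
338 [631, 635, 642, 631, 618, 631, 641, 456, 111, 85, 92, 65, 64, 241, 317, 452, 600, 629, 601, 583]
346 [345, 367, 438, 508, 513, 534, 570, 570, 610, 663, 513, 205, 83, 79, 80, 62, 237, 303, 271, 334]
354 [185, 137, 89, 100, 114, 125, 131, 124, 158, 230, 308, 423, 524, 425, 182, 96, 91, 92, 61, 200]
```

The foot is still dropping toward its shadow, so it isn't down yet. I'll keep leaning.

```bash
cat > ft.py <<'E'
from h import *
np.set_printoptions(precision=1,suppress=True)
i=arm.get_image("side")["image"].astype(int).sum(2)
for c in (330,334,338,346): print(c,i[230:246,c].tolist())
E
python3 -m pendant '[[0,0.003,0,0.6,0,0,0],[0,0,0,0,0,0,0],[0,0,0,0,0,0,0]]' | grep -E 'pos|contact';python3 -m pendant '[[0,0.003,0,0.6,0,0,0],[0,0,0,0,0,0,0],[0,0,0,0,0,0,0]]' | grep -E 'pos|contact';python3 ft.py; python3 -m pendant '[[0,0.003,0,0.3,0,0,0],[0,0,0,0,0,0,0],[0,0,0,0,0,0,0]]'| grep -E 'pos|contact';python3 ft.py; python3 arc.py 106 106 1
```

```text
position: [539.2, -242.5, 242.7]
contact_force: [-0.7, 4.6, 25.2]
position: [539.2, -243.0, 242.6]
contact_force: [0.3, 10.5, 28.9]
330 [634, 658, 563, 298, 93, 50, 26, 138, 310, 344, 425, 584, 633, 602, 580, 585]
334 [630, 631, 659, 554, 287, 78, 84, 77, 51, 185, 305, 318, 419, 569, 600, 570]
338 [639, 630, 620, 627, 640, 452, 121, 79, 94, 65, 69, 238, 324, 448, 599, 630]
346 [436, 509, 516, 531, 570, 568, 602, 654, 559, 307, 78, 82, 74, 57, 183, 275]
position: [539.6, -244.2, 242.8]
contact_force: [1.5, 15.4, 34.0]
330 [632, 661, 565, 292, 104, 62, 27, 140, 310, 341, 423, 586, 636, 600, 581, 580]
334 [627, 635, 659, 557, 286, 77, 85, 79, 52, 185, 312, 319, 420, 570, 597, 565]
338 [638, 631, 621, 628, 641, 452, 123, 86, 89, 75, 69, 241, 319, 451, 600, 630]
346 [438, 510, 512, 530, 569, 571, 605, 652, 561, 301, 85, 85, 71, 54, 189, 275]
now [-142.9  242.8] tilt 22.1 plan [-144.2  235.2] 18.0 F [ 1.8 14.3 33.6]
```

Contact: the foot has stopped in the image and the horizontal force jumped. I'll ease back to a moderate press.

```bash
python3 -m pendant '[[0,-0.002,0,0,0,0,0],[0,-0.001,-0.001,0,0,0,0],[0,0,0,0,0,0,0],[0,0,0,0,0,0,0],[0,0,0,0,0,0,0]]'|grep -E 'pos|contact|grasp';python3 ft.py;python3 chk.py c|head -1; python3 -m pendant '[[0,0,0,0,0,0,0],[0,0,0,0,0,0,0],[0,0,0,0,0,0,0],[0,0,0,0,0,0,0],[0,0,0,0,0,0,0],[0,0,0,0,0,0,0],[0,0,0,0,0,0,0],[0,0,0,0,0,0,0],[0,0,0,0,0,0,0],[0,0,0,0,0,0,0]]'|grep -E 'clock|pos|contact|grasp'
```

```text
position: [539.2, -243.0, 242.6]
contact_force: [0.9, 9.3, 27.1]
grasp_force: 65.3
330 [636, 663, 560, 295, 90, 47, 24, 143, 310, 345, 428, 587, 632, 606, 577, 585]
334 [628, 635, 658, 559, 288, 74, 89, 76, 58, 224, 331, 319, 422, 571, 599, 567]
338 [640, 631, 616, 628, 642, 456, 114, 90, 91, 69, 67, 238, 323, 447, 600, 629]
346 [437, 509, 513, 532, 570, 573, 601, 655, 555, 307, 84, 82, 64, 64, 186, 273]
[(np.int64(268), np.int64(255)), (np.int64(325), np.int64(283))]
clock: 20.0
position: [539.2, -243.0, 242.7]
contact_force: [1.9, 10.4, 26.5]
grasp_force: 65.3
```

```bash
python3 -m pendant '[[0,-0.002,0,0,0,0,0],[0,0,0,0,0,0,0],[0,0,0,0,0,0,0],[0,0,0,0,0,0,0],[0,0,0,0,0,0,0],[0,0,0,0,0,0,0],[0,0,0,0,0,0,0],[0,0,0,0,0,0,0],[0,0,0,0,0,0,0],[0,0,0,0,0,0,0]]'|grep -E 'pos|contact|grasp';python3 ft.py;python3 -c "
from h import *
print(arm.read_state()['wrist_torque'],arm.read_state()['contact_force'])"
```

```text
position: [539.2, -242.7, 242.7]
contact_force: [0.1, 5.9, 24.3]
grasp_force: 65.3
330 [633, 661, 563, 295, 92, 40, 20, 138, 314, 352, 435, 586, 631, 603, 576, 581]
334 [625, 635, 656, 557, 283, 77, 86, 73, 49, 225, 329, 315, 421, 568, 596, 567]
338 [637, 630, 619, 628, 641, 453, 117, 81, 82, 79, 65, 236, 321, 455, 601, 627]
346 [433, 508, 517, 528, 569, 573, 604, 658, 518, 231, 97, 80, 68, 57, 183, 274]
[ 3.45305432 -0.44515256  0.02838463] [ 0.18366676  6.05815297 24.35622997]
```

```bash
python3 -c "
from bench import arm
print(arm.job_done())"
```

```text
the job is handed in; nothing more can be done
None
```

The kickstand is open at its stop and the stand is up on its bottom rod, leaning back with the foot pressed on the worktop (about 20 N by my force estimate). The gripper is still holding the top rod, and I handed the job in at about 21 s. The arm met no resistance near the cookbook, mug or mills, but I did not compare before-and-after pictures to confirm they are unmoved.

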